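# Lock the bottle clamp and free the push-and-turn cap

## Robot

A 6-joint arm with a two-finger parallel gripper is mounted at the origin on the work surface. World frame = base frame: x ahead of the robot, y to its left, z up, the work surface at z = 0. Lengths are in mm, angles in rad, forces in N, time in s.
With the tool pointing down it reaches from about 300 to 775 mm from the base axis. Payload 14.6 kg.
Tool frame: the origin (TCP) lies midway between the tips of the shut fingers; the grasp point (between the pads) lies behind it (manip.grip_depth is the z of the grasp point in the tool frame, in mm); z points along the fingers, y is the line along which they close (so a half turn about z gives the same grasp; the last joint's range is limited). The gripper opens to 94 mm and grips with 3 to 60 N. Pads are 16 mm wide; open, the fingers measure 119 mm over their backs; the gripper's body (75 mm by 177 mm) begins 78 mm behind the grasp point.
Start: joints at [1.185, 0.3, 1.521, -0, 1.321, -0.067], TCP at [172.382, 522.277, 205.446] pointing down, gripper open.
Joint ranges: [-3.03, 3.03], [-0.79, 2.21], [0.23, 2.52], [-1.04, 4.18], [0, 3.07], [-2.55, 2.55]. Speed limits (rad/s): [2.22, 2.22, 2.57, 3.14, 3.14, 3.14].

## Interface

Orientations are given as [roll, pitch, yaw] about the fixed x, y, z axes, in that order (R = Rz(yaw) Ry(pitch) Rx(roll)).
In Python, from cell import manip gives the robot as it stands.
- The arm moves only by the shell command python3 nudge.py [OPENING] [FORCE], which reads ROWS from standard input. ROWS is a JSON list of rows, 1 to 5 of them, each of 6 numbers: dx, dy, dz in fractions of the full range, 1 being 1000 mm, then a rotation vector rx, ry, rz in shares of 2 rad (1.0 is 2 rad); each row is the pose to reach, as a shift and turn from the pose commanded when the command began, along the tool's axes at that moment; what a row does not reach only later rows make up. A row lasts 1/10 s, in which the tool goes at most 50 mm and 0.15 rad, less where a joint would pass 70% of its speed; a pose out of reach is approached as far as the arm can. OPENING is the finger opening in mm, set as the command begins (- or left out keeps the last). The fingers move at their own pace and stop on an object; FORCE is the grip in N (left out, the last holds). Time passes only in rows, so rows that do not move let the fingers close. It prints the time, the measured TCP pose, the force, the opening and the grip force at its end. A shift or turn number past 1, either way, is cut back to 1. Input that does not fit is refused with a message, and nothing moves.
- manip.read_state(): the state, without advancing time (a new reading comes with each control period).
- manip.camera(name): name is "scene" or "top"; returns (picture, depth): 480x640x3 uint8, red, green, blue; 480x640 float32, mm along the optical axis (not along the pixel's ray), 0 where there is no reading.
- manip.camera_info(name): a dict with "K" (3x3 intrinsics, pixels), "rvec" (rotation vector, rad) and "tvec" (3), from world to camera coordinates, as OpenCV has them. Camera axes: x right, y down, z forward; pixel columns grow to the right and rows downward; lengths in mm; the calibration is good to about 2 mm. A picture is of the moment at which its call begins. camera_info takes no time and is no camera call.
- manip.sign_off(): hands the job in; it is judged then, once.
The state is a dict: "clock": time; "joints": joint angles; "qd": joint speeds; "effort": joint torques, N m; "eef_pos": TCP position; "eef_rot": TCP orientation; "wrist_force": force on the tool from outside, world axes, zero at the start; "moment": the same for the moment, N m; "finger_gap": finger opening in mm; "finger_force": force on a finger pad.
Only numpy, scipy, OpenCV 4.12 (cv2) and the standard library are available. Lean on these libraries where they do the work, as an engineer would, in place of code of your own. Each camera call takes 0.05 s, during which the arm holds its last target. There are 200 camera calls.

## Task

At the sorting shelf, first flip the orange cam lever of the green bottle clamp all the way down so that it locks the amber bottle. Then take the white safety cap, press it down, twist it counter-clockwise (seen from above) while pressed until it comes free, and lift it straight up off the neck. Finish while still holding the cap in the gripper, level and at rest, about 6 cm above the bottle's mouth; leave the bottle standing in the locked clamp and the egg cup, the clear bottle and the clamped can stack where they are.

Things in the scene. Friction and masses are not known exactly. Their poses are not given: they have to be found in the camera images.
- clamp: Clamp fixed to the shelf, origin on the shelf under the bottle, z up. Dark base plate 110 (x) x 215 (y -140..75) x 12 mm; green V jaw 68 mm high at +y; sprung green jaw with rubber pad, 67 mm high, at -y, driven to +y by the lever; lever cheeks 80 mm high at y -103. The bottle stands on the plate with 1.5-2 mm play; locking shifts it up to 3 mm to +y.
- lever (a joint): Orange cam lever's angle about the clamp's x axis through lever_hinge. 0 to 0.2 = open, slanting up 66 deg and leaning to the clamp's -y (away from the bottle); 1.15 rad = stop, level, pointing to the clamp's -y: locked, jaw pressing the bottle with 15 to 20 N. Elevation above level = 1.15 minus value. Needs up to 0.5 N m (7 N at the grip); stays where left.
- lever_grip (a point): Point in the middle of the orange lever's grip, 72 mm from the hinge axis. The grip is 18 mm wide (clamp x), 14 mm thick and runs from 48 to 94 mm along the lever. It can be pinched across its width from above and led along its arc, or pushed down from above.
- lever_hinge (a point): Centre of the lever's hinge pin, 68 mm above the shelf, 103 mm to the clamp's -y from the bottle's place; the pin runs along the clamp's x axis. The point's axes are the clamp's.
- bottle: Amber bottle, loose, 160 g: body 62 mm diameter and 70 mm high, sloping shoulder to 88 mm, neck 28 mm diameter with three lugs under the cap, mouth at 108 mm. Origin: centre of its underside, z up; it stands on the clamp's 12 mm base plate. Any yaw.
- cap: White ribbed cap, 48 mm diameter, 22 mm high, 35 g, closed round top. Origin: centre of its underside, z up; seated it lies 100 mm above the bottle's origin (top 134 mm above the shelf), yaw as the bottle's. Grip across the diameter at any yaw, fingertips at most 17 mm below the top.
- egg_cup: Bystander: white ceramic egg cup, on a foot 40 mm wide, 50 mm rim, 62 mm high, loose. Origin: centre of its underside.
- pet_bottle: Bystander: clear empty PET bottle, 64 mm diameter, 205 mm high, very light, loose. Origin: centre of its underside.
- can_clamp: Bystander: blue plastic clamp gripping a stack of four flattened aluminium cans, 66 mm across, 108 mm high, loose. Origin: under the centre of the stack.
- cap_top (a point): Centre of the cap's top. A liner spring lifts the cap (6 N) into its notches. To turn it, press it down 3.5 mm or more (about 11 N; bottoms at 6 mm, 13 N) and turn it counter-clockwise from above by 0.95 rad (free from 0.78; stop at about 1.1; clockwise is blocked); then lift: lugs clear after 8 mm, skirt after 10 mm from seated.

How it is judged (in metres and radians):
On the way, in this order (a step that is already met when the one before it is completed fails the run):
1. the cam lever is flipped fully down while the cap is still on (value of joint lever above 1 rad and z of cap in the frame of bottle below 0.105 m), for 0.2 s.
2. the cap is turned while pressed down, the lever still locked (angle between the x axis of cap and the x axis of bottle, either way round above 0.3 rad and z of cap in the frame of bottle below 0.0985 m and value of joint lever above 1 rad).
At the end, for the whole second after the job is handed in: Fingers hold the cap, at rest, level within 17 deg, underside 30 to 142 mm above the mouth, centre within 30 mm of the bottle's axis, not touching the bottle; lever at 1.0 rad or more; bottle upright on the clamp's plate; egg cup, PET bottle and can clamp upright within 25 mm of their starts (z of cap in the frame of bottle between 0.138 and 0.25 m and horizontal distance between cap and bottle below 0.03 m and angle between cap's own z axis and vertical below 0.3 rad and linear speed of each of cap, bottle below 0.03 m/s and contact force between the fingers and cap above 1 N and contact force between cap and bottle below 0.1 N and value of joint lever above 1 rad and distance between bottle and clamp below 0.025 m and angle between bottle's own z axis and vertical below 0.12 rad and distance of each of egg_cup, pet_bottle, can_clamp from where it was at the start of the episode below 0.025 m and angle between each of egg_cup, pet_bottle, can_clamp's own z axis and vertical below 0.2 rad); the arm keeps its last pose, push and grip.
It fails at once if the bottle is lifted out of the clamp or tipped (distance between bottle and clamp above 0.035 m or angle between bottle's own z axis and vertical above 0.25 rad).
It fails at once if a bystander is knocked over or shoved (distance of any of egg_cup, pet_bottle, can_clamp from where it was at the start of the episode above 0.04 m).
It also fails if it takes over 58 s, if anything falls off the work surface, if the arm or the gripper's body presses on something with over 40 N, if the wrist force passes 120 N, or if a joint passes its speed limit or range.

## Working session

There is one attempt and no reset: what is moved stays moved. The work goes in short steps, Python scripts to look and compute and a shell command to move; the robot and the scene stay as the last step left them, time stands still between calls to the robot, and variables do not carry over. Pictures are saved under pics/ and viewed, at most 10 in all, crops included, and the job is handed in when it is done.

```bash
ls; mkdir -p pics; python3 - <<'E'
from cell import manip
import cv2,numpy as np
for n in("scene","top"):
    p,d=manip.camera(n); cv2.imwrite(f"pics/{n}0.png",p[:,:,::-1]); np.savez(f"{n}0.npz",p=p,d=d)
    i=manip.camera_info(n); R=cv2.Rodrigues(np.array(i["rvec"],float))[0]; print(n,np.array(i["K"]).round(1).tolist(),(-R.T@np.array(i["tvec"]).ravel()).round(1),R.round(3).tolist())
print(manip.read_state(), manip.grip_depth)
E
```

```text
cell.py
nudge.py
pics
scene [[591.8, 0.0, 325.5], [0.0, 591.8, 230.2], [0.0, 0.0, 1.0]] [ 971.4 -805.2  930.9] [[0.87, 0.492, 0.004], [0.335, -0.586, -0.738], [-0.361, 0.644, -0.675]]
top [[435.4, 0.0, 313.8], [0.0, 435.4, 235.8], [0.0, 0.0, 1.0]] [371.4  -5.3 994.2] [[-0.021, -1.0, -0.006], [-0.983, 0.022, -0.183], [0.184, 0.002, -0.983]]
{'clock': 0.1, 'joints': array([ 1.18537767e+00,  3.00377565e-01,  1.52148985e+00, -2.48881140e-06,
        1.32072596e+00, -6.66235317e-02]), 'qd': array([-0.00040914, -0.00119081, -0.00259154, -0.0019289 , -0.00073445,
       -0.00099379]), 'effort': array([ 9.04480257e-04, -5.32647157e+01, -3.53282189e+01,  7.08872708e-02,
        2.35205685e-02, -9.26829762e-05]), 'eef_pos': array([172.31135102, 522.06845812, 204.97623648]), 'eef_rot': array([-3.14059399e+00, -6.42168594e-05,  2.82279811e+00]), 'wrist_force': array([ 1.05953937,  0.24232215, -0.26173541]), 'moment': array([ 0.00375463, -0.02847207,  0.04103063]), 'finger_force': 0.0, 'finger_gap': 93.7171415978959} -18.8
```

View pics/scene0.png

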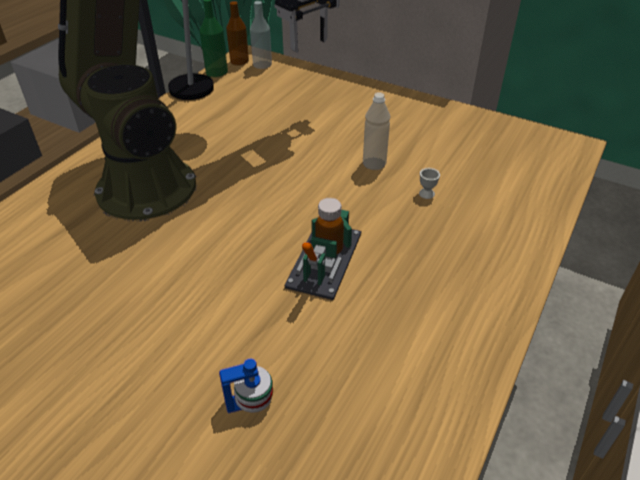

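View pics/top0.png

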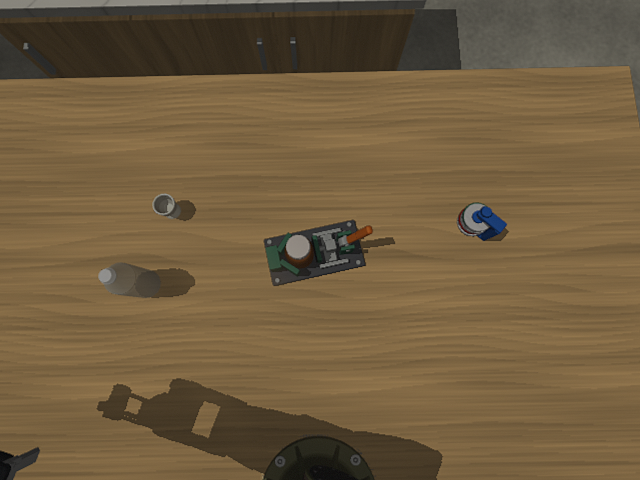

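The scene view shows the cap at about (330,208) and the orange lever at (308,252). The top view has the cap at (298,247), the lever at (360,236) and the dark plate spanning (265..365, 222..285). The bystanders stand well clear.

```bash
cat > h.py <<'E'
import cv2,numpy as np
from cell import manip
I={n:manip.camera_info(n) for n in("scene","top")}
def P(n):
    i=I[n];return np.array(i["K"],float),cv2.Rodrigues(np.array(i["rvec"],float))[0],np.array(i["tvec"],float).ravel()
def ray(n,uv):
    K,R,t=P(n);return -R.T@t,R.T@np.linalg.inv(K)@np.array([uv[0],uv[1],1.])
def plane(n,uv,z):
    c,r=ray(n,uv);return c+r*(z-c[2])/r[2]
def tri(a,b):
    c1,r1=ray("scene",a);c2,r2=ray("top",b)
    s=np.linalg.lstsq(np.c_[r1,-r2],c2-c1,rcond=None)[0]
    p,q=c1+r1*s[0],c2+r2*s[1];return (p+q)/2,np.linalg.norm(p-q)
def cloud(n,d,m):
    K,R,t=P(n);v,u=np.nonzero(m&(d>0));z=d[v,u]
    return ((np.linalg.inv(K)@np.stack([u,v,np.ones_like(u)])*z).T-t)@R
def blob(p,box,f):
    h=cv2.cvtColor(p,cv2.COLOR_RGB2HSV).astype(int);m=np.zeros(p.shape[:2],bool)
    x0,x1,y0,y1=box;m[y0:y1,x0:x1]=f(h)[y0:y1,x0:x1]
    k,l,s,c=cv2.connectedComponentsWithStats(m.astype(np.uint8));j=1+s[1:,4].argmax();return l==j
white=lambda h:(h[...,1]<45)&(h[...,2]>150)
orange=lambda h:(h[...,0]<14)&(h[...,1]>190)&(h[...,2]>120)
dark=lambda h:(h[...,2]<95)
E
python3 - <<'E'
from h import *
Z={n:np.load(n+"0.npz") for n in I}
B={"scene":(285,365,190,300),"top":(255,380,215,295)}
for nm,f in(("cap",white),("lever",orange)):
    c={}
    for n in I:
        b=B[n]
        if nm=="cap": b=(312,348,195,225) if n=="scene" else (280,318,230,265)
        if nm=="lever": b=(298,320,235,272) if n=="scene" else (340,378,222,252)
        m=blob(Z[n]["p"],b,f);v,u=np.nonzero(m);c[n]=(u.mean(),v.mean())
        X=cloud(n,Z[n]["d"],m);print(nm,n,m.sum(),c[n],(u.min(),u.max(),v.min(),v.max()),"cloud med",np.median(X,0).round(1),"pct z",np.percentile(X[:,2],[5,50,95]).round(1))
        if nm=="cap":
            T=X[X[:,2]>np.percentile(X[:,2],95)-5];print("  top disc",len(T),T.mean(0).round(1),((T.min(0)+T.max(0))/2).round(1),np.ptp(T,axis=0).round(1))
        else:
            w=np.linalg.svd(X-X.mean(0),full_matrices=False)[2][0];w*=np.sign(w[2]);s=(X-X.mean(0))@w
            print("  axis",w.round(3),"ends",(X[s<np.percentile(s,10)].mean(0)).round(1),(X[s>np.percentile(s,90)].mean(0)).round(1))
    print("tri centroids",tri(c["scene"],c["top"]))
d=Z["top"]["d"];m=np.zeros(d.shape,bool);m[215:295,255:375]=1
X=cloud("top",d,m);X=X[(X[:,2]>6)&(X[:,2]<20)];r=cv2.minAreaRect(X[:,:2].astype(np.float32));print("plate",len(X),r,np.median(X[:,2]));print(cv2.boxPoints(r))
a=cv2.resize(Z["scene"]["p"][190:305,275:375],None,fx=5,fy=5,interpolation=2)[:,:,::-1]
b=cv2.resize(Z["top"]["p"][210:295,255:385],None,fx=5,fy=5,interpolation=2)[:,:,::-1]
cv2.imwrite("pics/crop_s.png",a);cv2.imwrite("pics/crop_t.png",b)
E
```

```text
cap scene 234 (np.float64(329.4188034188034), np.float64(204.8803418803419)) (np.int64(319), np.int64(340), np.int64(199), np.int64(211)) cloud med [513.8  28.5 132.9] pct z [130.  132.9 135.2]
  top disc 216 [513.1  28.3 133. ] [512.5  28.7 133.7] [45.3 46.3  7. ]
cap top 5 (np.float64(308.0), np.float64(246.0)) (np.int64(308), np.int64(308), np.int64(244), np.int64(248)) cloud med [511.2   8.8 134.8] pct z [133.8 134.8 136.8]
  top disc 5 [511.3   8.8 135.2] [511.5   8.8 135.3] [8.3 0.2 3.5]
tri centroids (array([514.95843335,  12.20458448, 143.98326728]), np.float64(12.302541337781813))
lever scene 32 (np.float64(306.34375), np.float64(244.9375)) (np.int64(302), np.int64(310), np.int64(243), np.int64(247)) cloud med [ 542.1 -113.7  149.1] pct z [145.3 149.1 152.2]
  axis [ 0.363 -0.642  0.675] ends [520.1 -79.5 113.1] [ 543.2 -118.   150.8]
lever top 26 (np.float64(368.03846153846155), np.float64(229.34615384615384)) (np.int64(366), np.int64(370), np.int64(226), np.int64(232)) cloud med [ 539.3 -110.4  152.4] pct z [149.2 152.4 154.8]
  axis [0.925 0.357 0.131] ends [ 534.2 -112.4  149.6] [ 544.4 -107.9  153. ]
tri centroids (array([ 540.34445206, -111.22605941,  145.93917729]), np.float64(0.04788330674428904))
plate 2022 ((538.3982543945312, 4.8133087158203125), (171.77268981933594, 223.65036010742188), 17.220088958740234) 12.477757229700835
[[ 423.2567     86.19984 ]
 [ 489.46683  -127.425316]
 [ 653.5398    -76.57322 ]
 [ 587.3297    137.05194 ]]
```

View pics/crop_t.png

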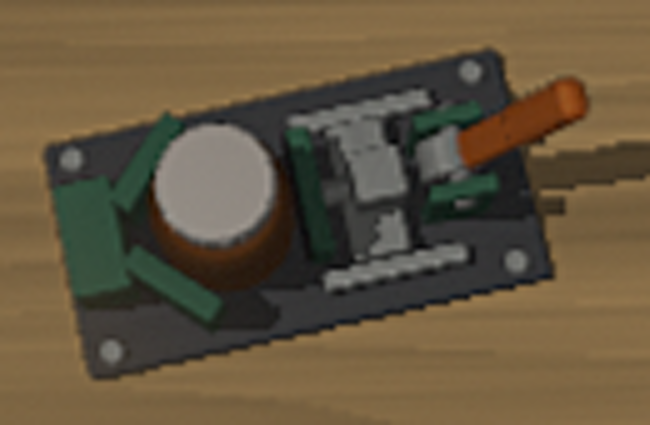

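View pics/crop_s.png

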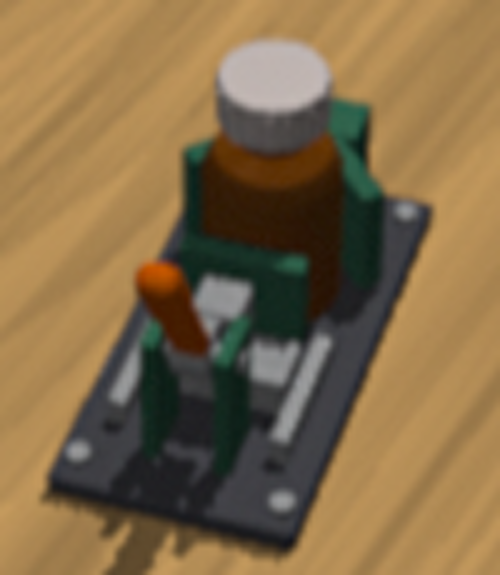

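The top crop shows the cap disc centred at full-frame (297.8,246.8) and the lever tip at (370,228). The plate screws are at (269,241.6), (277.2,280), (349,224) and (358.2,262.2). In the scene crop the cap top is at (329.8,205.6) and the lever tip at (307,245).

```bash
python3 - <<'E'
from h import *
Z={n:np.load(n+"0.npz") for n in I}
c,g=tri((329.8,205.6),(297.8,246.8));print("cap top",c.round(1),g.round(2),plane("top",(297.8,246.8),134).round(1),plane("scene",(329.8,205.6),134).round(1))
s=[plane("top",(255+x/5,210+y/5),13)[:2] for x,y in((70,158),(111,350),(470,70),(516,261))]
s=np.array(s);print("screws",s.round(1).tolist())
y=(s[0]+s[1]-s[2]-s[3]);L=np.linalg.norm(y)/2;y/=np.linalg.norm(y);ctr=s.mean(0)
x2=(s[2]-s[3]+s[0]-s[1]);print("len",L,"wid",np.linalg.norm(x2)/2,"y ax",y.round(4),"x ax dir",(x2/np.linalg.norm(x2)).round(4))
x=np.array([y[1],-y[0]]);yaw=np.arctan2(x[1],x[0]);o=ctr+y*32.5
print("ctr",ctr.round(1),"yaw",yaw,"clamp origin",o.round(1),"hinge",(o-103*y).round(1))
a=np.array([0,66*np.pi/180])
for r in(72,94):
  print("lever",r,"open",np.r_[o-y*(103+r*np.cos(1.15)),68+r*np.sin(1.15)].round(1),"locked",(o-y*(103+r)).round(1))
# lever axis points from both views
org=lambda h:(h[...,0]<16)&(h[...,1]>150)&(h[...,2]>80)
for n,b in(("scene",(298,325,235,272)),("top",(340,378,222,252))):
  m=blob(Z[n]["p"],b,org);X=cloud(n,Z[n]["d"],m)
  q=X[:,2];print(n,m.sum(),[(lo,X[(q>lo)&(q<lo+15)].mean(0).round(1).tolist()) for lo in(90,105,120,135,150)])
  v,u=np.nonzero(m);pts=np.c_[u,v];r=cv2.minAreaRect(pts.astype(np.float32));print(r)
E
```

```text
cap top [511.9  30.  128.9] 1.91 [510.3  29.2 134. ] [515.5  25.4 134. ]
screws [[543.4, 99.8], [455.3, 81.6], [580.4, -84.6], [491.5, -102.2]]
len 187.683216356265 wid 90.31014969223266 y ax [-0.1951  0.9808] x ax dir [0.9801 0.1986]
ctr [517.6  -1.3] yaw 0.19633914845650194 clamp origin [511.3  30.5] hinge [531.4 -70.5]
lever 72 open [537.1 -99.3 133.7] locked [ 545.4 -141.1]
lever 94 open [ 538.9 -108.1  153.8] locked [ 549.7 -162.7]
scene 63 [(90, [nan, nan, nan]), (105, [nan, nan, nan]), (120, [nan, nan, nan]), (135, [542.3, -115.1, 146.9]), (150, [541.6, -115.4, 151.1])]
((306.5, 245.5), (7.0, 9.0), 90.0)
top 206 [(90, [532.9, -81.0, 97.7]), (105, [534.2, -88.1, 111.2]), (120, [535.6, -95.2, 127.9]), (135, [537.5, -105.3, 143.4]), (150, [540.1, -110.7, 152.0])]
((359.02587890625, 233.56033325195312), (8.40361213684082, 27.18043327331543), 66.80140686035156)<stdin>:17: RuntimeWarning: Mean of empty slice.
  ret = um.true_divide(
```

```bash
cat > go.py <<'E'
import sys,numpy as np
from scipy.spatial.transform import Rotation as Rn
from cell import manip
# go.py x y z yaw : tool-axis shift and turn to a tool-down pose
x,y,z,w=map(float,sys.argv[1:5]);s=manip.read_state();R=Rn.from_euler("xyz",s["eef_rot"])
d=np.array([x,y,z])-s["eef_pos"]
print("shift",R.inv().apply(d).round(1),"turn",(R.inv()*Rn.from_euler("xyz",[np.pi,0,w])).as_rotvec().round(3),"dist",np.linalg.norm(d).round(1),"at",s["eef_pos"].round(1),"rot",s["eef_rot"].round(3),"F",s["wrist_force"].round(1),"j",s["joints"].round(2))
E
python3 -c "
from h import *
print(plane('scene',(375,162),0),plane('scene',(427,195),0),plane('top',(108,275),200))"
python3 go.py 537 -99 240 1.767
```

```text
[4.55527117e+02 3.82593535e+02 1.13686838e-13] [629.4246967  321.29971755   0.        ] [455.19769863 374.72825612 200.        ]
shift [-541.  -475.5  -34.6] turn [-1.000e-03  0.000e+00  1.056e+00] dist 721.1 at [172.3 522.1 205. ] rot [-3.141 -0.     2.823] F [ 1.1  0.2 -0.3] j [ 1.19  0.3   1.52 -0.    1.32 -0.07]
```

The rows are not in the units I measure in: shifts go in shares of 1000 mm and turns go in shares of 2 rad. I convert before sending: -144 mm / 1000 = -0.144, -127 mm / 1000 = -0.127, 0.5 rad / 2 = 0.25.

```bash
echo '[[0,0,-0.04,0,0,0.05],[-0.036,-0.032,-0.04,0,0,0.1],[-0.072,-0.063,-0.04,0,0,0.15],[-0.108,-0.095,-0.04,0,0,0.2],[-0.144,-0.127,-0.04,0,0,0.25]]' | python3 nudge.py; python3 go.py 537 -99 240 1.767
```

```text
clock: 0.6
eef_pos: [269.7, 354.8, 245.2]
eef_rot: [-3.141, 0.0, 2.319]
wrist_force: [1.5, 0.8, 1.0]
finger_gap: 94.4
finger_force: 0.0
shift [-514.4 -112.9    5.3] turn [-0.     0.     0.552] dist 526.7 at [269.7 354.8 245.2] rot [-3.141  0.     2.319] F [1.5 0.8 1. ] j [ 0.84  0.03  1.74 -0.    1.37  0.09]
```

To row units: -514 mm / 1000 = -0.514, -113 mm / 1000 = -0.113, 0.552 rad / 2 = 0.276.

```bash
echo '[[-0.514,-0.113,0.005,0,0,0.276],[-0.514,-0.113,0.005,0,0,0.276],[-0.514,-0.113,0.005,0,0,0.276],[-0.514,-0.113,0.005,0,0,0.276],[-0.514,-0.113,0.005,0,0,0.276]]' | python3 nudge.py; python3 go.py 537 -99 240 1.767
```

```text
clock: 1.1
eef_pos: [397.4, 139.6, 243.1]
eef_rot: [3.141, -0.0, 1.767]
wrist_force: [1.2, -0.1, -0.4]
finger_gap: 93.7
finger_force: 0.0
shift [-261.2   90.4    3.1] turn [ 0. -0. -0.] dist 276.4 at [397.4 139.6 243.1] rot [ 3.141 -0.     1.767] F [ 1.2 -0.1 -0.4] j [ 0.25 -0.02  1.8   0.    1.36  0.05]
```

To row units: -261 mm / 1000 = -0.261, 90 mm / 1000 = 0.09.

```bash
echo '[[-0.261,0.09,0.003,0,0,0],[-0.261,0.09,0.003,0,0,0],[-0.261,0.09,0.003,0,0,0],[-0.261,0.09,0.003,0,0,0],[-0.261,0.09,0.003,0,0,0]]' | python3 nudge.py 60; echo '[[-0.261,0.09,0.003,0,0,0],[-0.261,0.09,0.003,0,0,0]]' | python3 nudge.py >/dev/null 2>&1 --help; python3 go.py 537 -99 180 1.767
```

```text
clock: 1.6
eef_pos: [524.3, -76.0, 240.1]
eef_rot: [-3.141, -0.0, 1.771]
wrist_force: [-0.5, 0.9, 0.1]
finger_gap: 60.8
finger_force: 0.0
shift [-25.1   7.9  60.1] turn [-0.    -0.     0.004] dist 65.6 at [524.3 -76.  240.1] rot [-3.141 -0.     1.771] F [-0.5  0.9  0.1] j [-0.21  0.23  1.53  0.    1.38 -0.41]
```

To row units: 60 mm / 1000 = 0.06, 30 mm / 1000 = 0.03, 0.004 rad / 2 = 0.002.

```bash
echo '[[-0.025,0.008,0.03,0,0,0.002],[-0.025,0.008,0.06,0,0,0.002],[-0.025,0.008,0.06,0,0,0.002],[-0.025,0.008,0.06,0,0,0.002]]' | python3 nudge.py 50; python3 - <<'E'
from h import *
for n,b in(("scene",(230,390,130,330)),("top",(255,415,170,310))):
    p,d=manip.camera(n);x0,x1,y0,y1=b
    cv2.imwrite(f"pics/{n}1.png",cv2.resize(p[y0:y1,x0:x1],None,fx=3,fy=3,interpolation=2)[:,:,::-1])
a=cv2.imread("pics/scene1.png")[:600];c=cv2.imread("pics/top1.png");o=np.zeros((600,960,3),np.uint8);o[:,:480]=a;o[:420,480:]=c
cv2.imwrite("pics/both1.png",cv2.resize(o,(800,500)))
E
python3 go.py 537 -99 116 1.767
```

```text
clock: 2.0
eef_pos: [536.5, -96.5, 181.0]
eef_rot: [-3.141, -0.0, 1.767]
wrist_force: [-0.5, -0.2, 0.8]
finger_gap: 50.0
finger_force: 0.0
shift [-2.5 -0.8 66.3] turn [0.002 0.001 0.001] dist 66.3 at [537.1 -96.4 182.3] rot [3.139e+00 1.000e-03 1.768e+00] F [-0.3  0.1  0.3] j [-0.24  0.31  1.56  0.    1.27 -0.44]
```

View pics/both1.png

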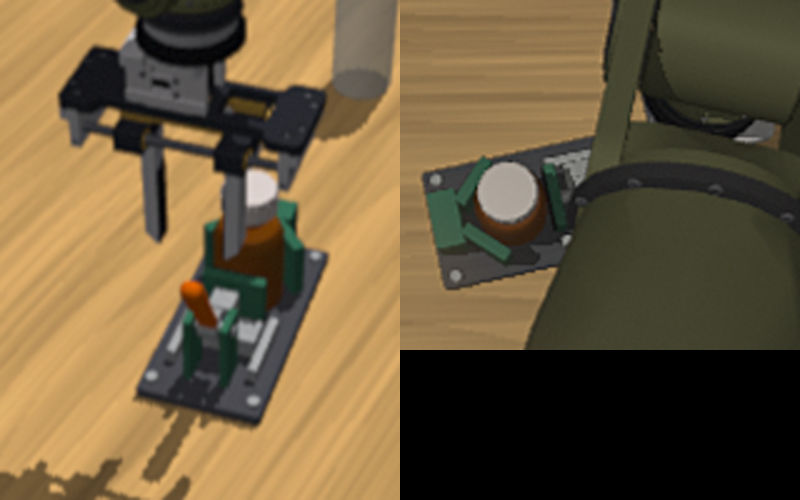

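The fingers stand open above the orange lever tip, which lies midway between them. The descent is clear, with the gripper's long side along the clamp's x.

To row units: 65 mm / 1000 = 0.065, 48 mm / 1000 = 0.048.

```bash
echo '[[-0.003,-0.001,0.025,0,0,0],[-0.003,-0.001,0.048,0,0,0],[-0.003,-0.001,0.065,0,0,0],[-0.003,-0.001,0.065,0,0,0],[-0.003,-0.001,0.065,0,0,0]]' | python3 nudge.py; echo '[[0,0,0,0,0,0],[0,0,0,0,0,0],[0,0,0,0,0,0],[0,0,0,0,0,0],[0,0,0,0,0,0]]' | python3 nudge.py 0 25; python3 go.py 537 -99 116 1.767
```

```text
clock: 2.6
eef_pos: [536.8, -99.7, 117.0]
eef_rot: [3.14, 0.001, 1.767]
wrist_force: [-0.2, 1.1, -0.6]
finger_gap: 49.8
finger_force: 0.0
clock: 3.1
eef_pos: [538.0, -99.6, 115.9]
eef_rot: [3.136, 0.001, 1.767]
wrist_force: [14.2, 2.8, -2.7]
finger_gap: 17.8
finger_force: 25.0
shift [ 0.7 -0.9 -0.1] turn [ 0.005  0.001 -0.   ] dist 1.2 at [538.  -99.6 115.9] rot [3.136e+00 1.000e-03 1.767e+00] F [14.2  2.8 -2.7] j [-0.25  0.38  1.63  0.    1.12 -0.45]
```

To row units: -28.3 mm / 1000 = -0.0283, -23.6 mm / 1000 = -0.0236.

```bash
echo '[[-0.0065,0.001,0.0033,0,0,0],[-0.0127,0.0015,0.0072,0,0,0],[-0.0184,0.0015,0.0118,0,0,0],[-0.0236,0.0015,0.0168,0,0,0],[-0.0283,0.0015,0.0224,0,0,0]]' | python3 nudge.py 0 30; python3 go.py 545.4 -141.1 49.2 1.767
```

```text
clock: 3.6
eef_pos: [544.1, -127.7, 94.2]
eef_rot: [3.139, 0.001, 1.767]
wrist_force: [0.7, 0.7, 9.0]
finger_gap: 17.9
finger_force: 30.0
shift [-13.3  -1.4  45. ] turn [ 0.003  0.001 -0.   ] dist 47.0 at [ 544.1 -127.7   94.2] rot [3.139e+00 1.000e-03 1.767e+00] F [0.7 0.7 9. ] j [-0.3   0.43  1.61  0.    1.09 -0.49]
```

To row units: 44.2 mm / 1000 = 0.0442, 38.4 mm / 1000 = 0.0384.

```bash
echo '[[-0.006,0,0.0092,0,0,0],[-0.0105,0,0.0192,0,0,0],[-0.0134,0,0.0297,0,0,0],[-0.0147,0,0.0384,0,0,0],[-0.0149,0,0.0442,0,0,0]]' | python3 nudge.py; echo '[[0,0,0.002,0,0,0],[0,0,0.004,0,0,0],[0,0,0.004,0,0,0]]' | python3 nudge.py; python3 go.py 545.4 -141.1 49.2 1.767
```

```text
clock: 4.1
eef_pos: [547.3, -143.4, 49.8]
eef_rot: [3.138, 0.003, 1.766]
wrist_force: [1.5, -7.2, 9.7]
finger_gap: 17.7
finger_force: 30.0
clock: 4.4
eef_pos: [547.3, -143.3, 46.0]
eef_rot: [3.139, 0.003, 1.766]
wrist_force: [4.2, -8.4, 3.6]
finger_gap: 17.7
finger_force: 30.0
shift [ 2.5 -1.4 -3.3] turn [ 0.003  0.003 -0.001] dist 4.4 at [ 547.3 -143.3   46. ] rot [3.139e+00 3.000e-03 1.766e+00] F [ 4.2 -8.4  3.6] j [-0.32  0.51  1.63 -0.    1.   -0.52]
```

To row units: 4 mm / 1000 = 0.004, 2 mm / 1000 = 0.002.

```bash
echo '[[0.001,0,0.002,0,0,0],[0.001,0,0.004,0,0,0],[0.001,0,0.004,0,0,0]]' | python3 nudge.py; echo '[[0,0,0,0,0,0],[0,0,0,0,0,0],[0,0,0,0,0,0]]' | python3 nudge.py 50; echo '[[0,0,-0.04,0,0,0],[0,0,-0.08,0,0,0],[0,0,-0.1,0,0,0],[0.04,0,-0.14,0,0,0],[0.08,0,-0.14,0,0,0]]' | python3 nudge.py; python3 - <<'E'
from h import *
p,d=manip.camera("scene")
cv2.imwrite("pics/s2.png",cv2.resize(p[130:330,230:390],None,fx=3,fy=3,interpolation=2)[:,:,::-1])
E
```

```text
clock: 4.7
eef_pos: [547.2, -142.7, 42.1]
eef_rot: [3.138, 0.004, 1.766]
wrist_force: [3.3, -10.6, 5.5]
finger_gap: 17.7
finger_force: 30.0
clock: 5.0
eef_pos: [545.7, -140.8, 40.6]
eef_rot: [-3.141, -0.0, 1.767]
wrist_force: [0.1, 1.0, -0.7]
finger_gap: 38.4
finger_force: 0.0
clock: 5.5
eef_pos: [531.2, -62.7, 184.3]
eef_rot: [3.137, 0.002, 1.765]
wrist_force: [1.0, 0.0, 0.2]
finger_gap: 49.9
finger_force: 0.0
```

View pics/s2.png

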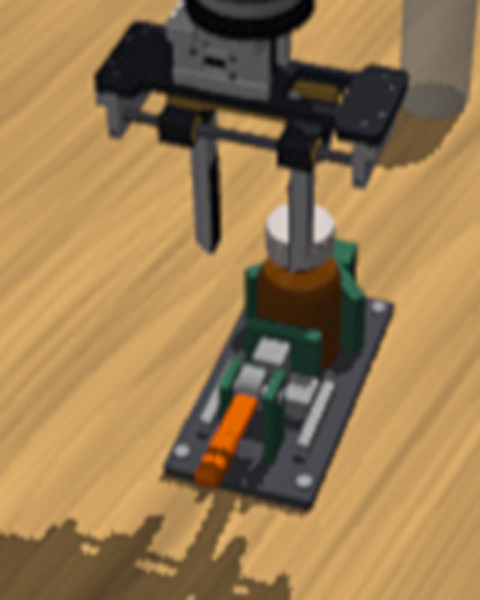

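The lever now points to the clamp's -y, with its tip at full-frame (299,287). I check its elevation numerically.

```bash
python3 - <<'E'
from h import *
p,d=manip.camera("scene")
org=lambda h:(h[...,0]<16)&(h[...,1]>150)&(h[...,2]>80)
m=blob(p,(280,325,245,305),org);X=cloud("scene",d,m);
y=np.array([-.195,.981]);r=-(X[:,:2]-[531.4,-70.5])@y
print(m.sum(),[(a,X[(r>a)&(r<a+10)].mean(0).round(1).tolist()) for a in range(40,105,10) if ((r>a)&(r<a+10)).any()])
K,R,t=P("scene")
for v in(0.85,1.0,1.15):
    e=1.15-v;o=[K@(R@np.r_[np.array([531.4,-70.5])-y*q*np.cos(e),68+q*np.sin(e)]+t) for q in(48,94)];print(v,[(k[:2]/k[2]).round(1).tolist() for k in o])
vv,u=np.nonzero(m);print((u.min(),u.max(),vv.min(),vv.max()))
E
python3 go.py 512 29.5 170 1.767
```

```text
289 [(40, [542.8, -113.9, 73.4]), (50, [543.9, -124.4, 75.0]), (60, [546.3, -133.6, 76.1]), (70, [548.1, -143.5, 76.0]), (80, [550.7, -153.9, 77.7]), (90, [551.3, -162.2, 74.5])]
0.85 [[305.8, 269.4], [298.0, 280.3]]
1.0 [[305.6, 272.4], [297.6, 286.3]]
1.15 [[305.6, 275.1], [297.6, 291.5]]
(np.int64(295), np.int64(315), np.int64(261), np.int64(292))
shift [90.3 -0.1 12.2] turn [0.002 0.    0.003] dist 91.1 at [529.9 -59.  182.2] rot [3.14 0.   1.77] F [ 0.3 -0.3 -0.5] j [-0.18  0.28  1.6   0.    1.26 -0.38]
```

The top surface rises about 0.1 rad towards the tip, so the lever may stop just short. I will press it firmly home from above with shut fingers.

To row units: -91 mm / 1000 = -0.091, -90 mm / 1000 = -0.09.

```bash
echo '[[-0.045,0,0,0,0,0],[-0.09,-0.001,0,0,0,0],[-0.091,-0.001,0.04,0,0,0],[-0.091,-0.001,0.075,0,0,0],[-0.091,-0.001,0.09,0,0,0]]' | python3 nudge.py 0 20; python3 go.py 547 -149 75 1.767
```

```text
clock: 6.1
eef_pos: [545.3, -152.1, 87.0]
eef_rot: [-3.137, -0.003, 1.766]
wrist_force: [-1.0, 0.0, -0.9]
finger_gap: 13.4
finger_force: 0.0
shift [ 2.7  2.3 12. ] turn [-0.004 -0.003 -0.001] dist 12.5 at [ 545.3 -152.1   87. ] rot [-3.137e+00 -3.000e-03  1.766e+00] F [-1.   0.  -0.9] j [-0.34  0.46  1.59 -0.    1.09 -0.53]
```

To row units: 11 mm / 1000 = 0.011, 9 mm / 1000 = 0.009.

```bash
echo '[[0.002,0.002,0.003,0,0,0],[0.003,0.002,0.006,0,0,0],[0.003,0.002,0.009,0,0,0],[0.003,0.002,0.011,0,0,0],[0.003,0.002,0.011,0,0,0]]' | python3 nudge.py; echo '[[0,0,0.0015,0,0,0],[0,0,0.003,0,0,0],[0,0,0.003,0,0,0]]' | python3 nudge.py
```

```text
clock: 6.6
eef_pos: [548.5, -148.7, 80.1]
eef_rot: [3.141, 0.0, 1.767]
wrist_force: [-0.3, -0.1, -1.1]
finger_gap: 0.5
finger_force: 0.0
clock: 6.9
eef_pos: [548.6, -149.0, 77.1]
eef_rot: [3.141, 0.001, 1.767]
wrist_force: [0.8, -2.1, 3.5]
finger_gap: 0.6
finger_force: 1.6
```

To row units: 3 mm / 1000 = 0.003, 2 mm / 1000 = 0.002.

```bash
echo '[[0,0,0.001,0,0,0],[0,0,0.002,0,0,0],[0,0,0.003,0,0,0],[0,0,0.003,0,0,0]]' | python3 nudge.py; echo '[[0,0,0.001,0,0,0],[0,0,0.002,0,0,0],[0,0,0.002,0,0,0]]' | python3 nudge.py
```

```text
clock: 7.3
eef_pos: [548.8, -149.1, 74.8]
eef_rot: [3.14, 0.001, 1.767]
wrist_force: [-2.3, -3.1, 13.6]
finger_gap: 0.1
finger_force: 6.6
clock: 7.6
eef_pos: [549.1, -149.2, 74.3]
eef_rot: [3.14, 0.002, 1.767]
wrist_force: [-9.4, -1.4, 28.0]
finger_gap: 0.3
finger_force: 14.3
```

The force rises stiffly at z 74.3 (28 N), so the lever is at its stop. Next I rise and re-measure the cap, because locking may have shifted it.

To row units: -60 mm / 1000 = -0.06, -40 mm / 1000 = -0.04.

```bash
echo '[[0,0,-0.03,0,0,0],[-0.04,0,-0.06,0,0,0],[-0.04,0,-0.06,0,0,0],[-0.04,0,-0.06,0,0,0]]' | python3 nudge.py 70; python3 - <<'E'
from h import *
w=lambda h:(h[...,1]<50)&(h[...,2]>105)
c={}
for n,b in(("scene",(312,348,194,226)),("top",(278,318,228,267))):
    p,d=manip.camera(n);m=blob(p,b,w);X=cloud(n,d,m);k=m.copy();k[m&(d>0)]=(X[:,2]>128)
    ct=max(cv2.findContours(k.astype(np.uint8),0,1)[0],key=len);e=cv2.fitEllipse(ct);c[n]=e[0]
    print(n,k.sum(),e,np.median(X,0).round(1),plane(n,e[0],134).round(1))
    o=cv2.resize(p[b[2]-20:b[3]+40,b[0]-30:b[1]+30],None,fx=4,fy=4)[:,:,::-1];cv2.imwrite(f"pics/{n}3.png",o)
print(tri(c["scene"],c["top"]))
a,b=cv2.imread("pics/scene3.png"),cv2.imread("pics/top3.png");o=np.zeros((420,800,3),np.uint8);o[:a.shape[0],:a.shape[1]]=a;o[:b.shape[0],400:400+b.shape[1]]=b;cv2.imwrite("pics/both3.png",o)
E
```

```text
clock: 8.0
eef_pos: [555.9, -188.0, 131.3]
eef_rot: [-3.141, -0.001, 1.766]
wrist_force: [0.9, -0.3, -0.5]
finger_gap: 29.3
finger_force: 0.0
scene 274 ((329.5279846191406, 205.0286865234375), (14.559535026550293, 21.77488136291504), 89.86858367919922) [513.   28.8 132.3] [514.1  26.8 134. ]
top 451 ((296.3222961425781, 246.45155334472656), (22.89278793334961, 23.32298469543457), 127.74463653564453) [510.7  32.6 134.7] [511.1  32.2 134. ]
(array([511.57896338,  32.16882168, 129.11108984]), np.float64(0.7744631468282545))
```

View pics/both3.png

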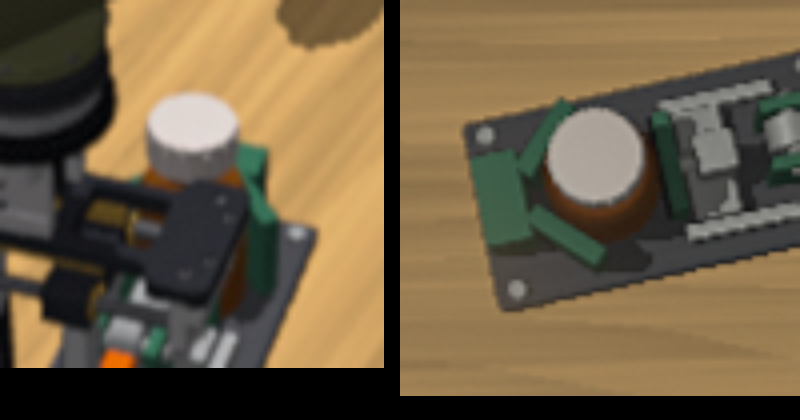

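The cap top is clear in both crops, at full-frame scene (329.5,205) and top (296.3,246.5). Averaging the two views and the clamp axis gives about (512.5, 31, 134), roughly 2 mm towards clamp +y, as locking should cause.

To row units: 180 mm / 1000 = 0.18, 135 mm / 1000 = 0.135.

```bash
echo '[[0,0,-0.04,0,0,0],[0.045,0,-0.06,0,0,0],[0.09,0,-0.06,0,0,0],[0.135,0,-0.06,0,0,0],[0.18,0,-0.06,0,0,0]]' | python3 nudge.py 75; python3 go.py 512.5 31 180 1.767
```

```text
clock: 8.6
eef_pos: [519.8, -9.0, 190.7]
eef_rot: [-3.14, -0.001, 1.767]
wrist_force: [1.1, -0.4, -0.1]
finger_gap: 74.3
finger_force: 0.0
shift [40.6  0.7 10.7] turn [-0.002 -0.001  0.   ] dist 42.0 at [519.8  -9.  190.7] rot [-3.140e+00 -1.000e-03  1.767e+00] F [ 1.1 -0.4 -0.1] j [-0.09  0.25  1.62  0.    1.27 -0.28]
```

To row units: 39 mm / 1000 = 0.039, 25 mm / 1000 = 0.025.

```bash
echo '[[0.025,0,0.01,0,0,0],[0.039,0.0007,0.01,0,0,0],[0.039,0.0007,0.01,0,0,0],[0.039,0.0007,0.01,0,0,0]]' | python3 nudge.py; python3 go.py 512.5 31 118.5 1.767
```

```text
clock: 9.0
eef_pos: [514.4, 26.5, 181.7]
eef_rot: [-3.141, 0.0, 1.767]
wrist_force: [0.1, -1.2, 0.0]
finger_gap: 75.0
finger_force: 0.0
shift [ 4.7 -0.9 63.2] turn [-0.  0. -0.] dist 63.4 at [514.4  26.5 181.7] rot [-3.141  0.     1.767] F [ 0.1 -1.2  0. ] j [-0.02  0.24  1.65 -0.    1.25 -0.22]
```

To row units: 63 mm / 1000 = 0.063, 58 mm / 1000 = 0.058.

```bash
echo '[[0.0047,-0.0009,0.025,0,0,0],[0.0047,-0.0009,0.045,0,0,0],[0.0047,-0.0009,0.058,0,0,0],[0.0047,-0.0009,0.063,0,0,0],[0.0047,-0.0009,0.063,0,0,0]]' | python3 nudge.py; python3 go.py 512.5 31 118.5 1.767
```

```text
clock: 9.5
eef_pos: [512.5, 30.9, 118.6]
eef_rot: [-3.141, -0.0, 1.766]
wrist_force: [-0.6, 0.1, 0.9]
finger_gap: 74.8
finger_force: 0.0
shift [0.1 0.  0.1] turn [-0.001 -0.    -0.001] dist 0.1 at [512.5  30.9 118.6] rot [-3.141 -0.     1.766] F [-0.6  0.1  0.9] j [-0.01  0.31  1.72 -0.    1.11 -0.21]
```

```bash
echo '[[0,0,0,0,0,0],[0,0,0,0,0,0],[0,0,0,0,0,0],[0,0,0,0,0,0],[0,0,0,0,0,0]]' | python3 nudge.py 0 15; python3 go.py 512.5 31 118.5 1.767
```

```text
clock: 10.0
eef_pos: [512.4, 31.5, 119.1]
eef_rot: [3.141, 0.0, 1.767]
wrist_force: [-2.6, -0.7, 3.4]
finger_gap: 47.8
finger_force: 15.0
shift [-0.5 -0.   0.6] turn [ 0.  0. -0.] dist 0.8 at [512.4  31.5 119.1] rot [3.141 0.    1.767] F [-2.6 -0.7  3.4] j [-0.01  0.31  1.72 -0.    1.11 -0.21]
```

The gap of 47.8 mm matches the cap, and the side force is small. Now I press down with a firmer grip.

To row units: 5.5 mm / 1000 = 0.0055, 4 mm / 1000 = 0.004.

```bash
echo '[[0,0,0,0,0,0],[0,0,0.002,0,0,0],[0,0,0.004,0,0,0],[0,0,0.0055,0,0,0],[0,0,0.0055,0,0,0]]' | python3 nudge.py 0 45
```

```text
clock: 10.5
eef_pos: [512.5, 31.5, 114.1]
eef_rot: [3.141, 0.0, 1.767]
wrist_force: [-5.1, -0.5, 12.3]
finger_gap: 47.3
finger_force: 45.0
```

Pressed 5 mm at 12.3 N, as the spring data say. Next is the counter-clockwise turn (about -z of the tool).

To row units: 0.4 mm / 1000 = 0.0004, -0.5 rad / 2 = -0.25.

```bash
echo '[[0,0,0.0004,0,0,-0.05],[0,0,0.0004,0,0,-0.1],[0,0,0.0004,0,0,-0.15],[0,0,0.0004,0,0,-0.2],[0,0,0.0004,0,0,-0.25]]' | python3 nudge.py; python3 -c "
from cell import manip;print(manip.read_state()['moment'])"
```

```text
clock: 11.0
eef_pos: [513.5, 31.6, 114.2]
eef_rot: [3.139, 0.002, 2.271]
wrist_force: [0.2, 0.9, 11.0]
finger_gap: 47.0
finger_force: 45.0
[-0.00072725 -0.01366777 -0.0348235 ]
```

To row units: -0.47 rad / 2 = -0.235.

```bash
echo '[[0,0,0,0,0,-0.05],[0,0,0,0,0,-0.1],[0,0,0,0,0,-0.15],[0,0,0,0,0,-0.2],[0,0,0,0,0,-0.235]]' | python3 nudge.py; python3 -c "
from cell import manip;print(manip.read_state()['moment'])"
```

```text
clock: 11.5
eef_pos: [513.5, 31.6, 114.2]
eef_rot: [3.14, 0.003, 2.741]
wrist_force: [0.2, 0.9, 11.1]
finger_gap: 47.5
finger_force: 45.0
[ 0.08166273 -0.02878435 -0.03489367]
```

The turn is 0.97 rad with only 0.035 N m of moment, so there was no slip and no stop. Lifting straight up.

To row units: -15 mm / 1000 = -0.015, -12 mm / 1000 = -0.012.

```bash
echo '[[0,0,-0.003,0,0,0],[0,0,-0.006,0,0,0],[0,0,-0.009,0,0,0],[0,0,-0.012,0,0,0],[0,0,-0.015,0,0,0]]' | python3 nudge.py
```

```text
clock: 12.0
eef_pos: [512.1, 31.5, 127.7]
eef_rot: [-3.141, -0.001, 2.737]
wrist_force: [-0.6, 0.3, 0.2]
finger_gap: 47.4
finger_force: 45.0
```

To row units: -58 mm / 1000 = -0.058, -48 mm / 1000 = -0.048.

```bash
echo '[[0,0,-0.012,0,0,0],[0,0,-0.024,0,0,0],[0,0,-0.036,0,0,0],[0,0,-0.048,0,0,0],[0,0,-0.058,0,0,0]]' | python3 nudge.py; echo '[[0,0,-0.001,0,0,0],[0,0,-0.001,0,0,0],[0,0,-0.001,0,0,0],[0,0,-0.001,0,0,0],[0,0,-0.001,0,0,0]]' | python3 nudge.py; python3 - <<'E'
from h import *
p,d=manip.camera("scene")
cv2.imwrite("pics/s4.png",cv2.resize(p[90:300,230:450],None,fx=2.8,fy=2.8,interpolation=2)[:,:,::-1])
E
```

```text
clock: 12.5
eef_pos: [512.5, 31.5, 187.3]
eef_rot: [3.141, 0.001, 2.737]
wrist_force: [0.3, 0.9, -0.2]
finger_gap: 47.5
finger_force: 45.0
clock: 13.0
eef_pos: [512.3, 31.5, 186.5]
eef_rot: [-3.141, -0.001, 2.737]
wrist_force: [-0.9, -0.1, -0.2]
finger_gap: 47.0
finger_force: 45.0
```

View pics/s4.png

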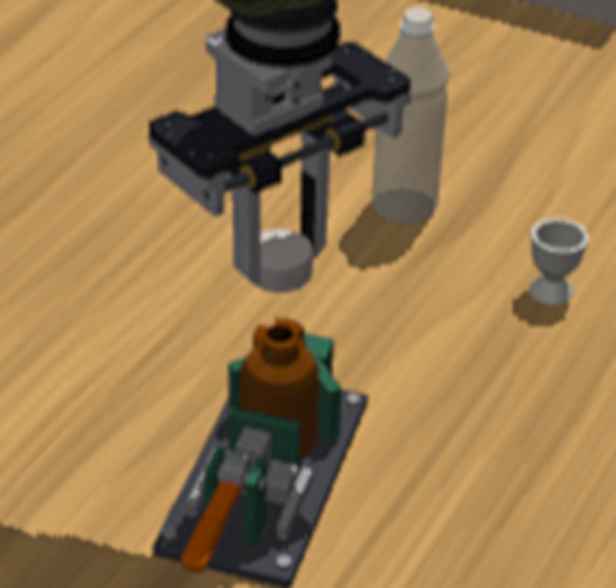

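The cap is held level in the gripper at crop (284,262), well above the open neck at (279,332). The bottle stands in the clamp, the lever is level, and the PET bottle and egg cup are untouched. I hand in.

```bash
python3 -c "
from cell import manip;print(manip.sign_off())"
```

```text
the job is handed in; nothing more can be done
None
```

The job is handed in, though no verdict was returned: the lever is pressed down to its stop, and the cap came off with a press, a 0.97 rad counter-clockwise turn and a straight lift; it is now held level about 6 cm above the mouth, at 13 s on the clock, and the last picture shows the bottle standing in the clamp and the egg cup and PET bottle in place (the can stack was out of frame, but the arm never went near it).

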